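Tip an optical stack into the assembly V-trough

ROBOT

A 6-joint arm with a two-finger parallel gripper is mounted at the origin on the work surface. World frame = base frame: x ahead of the robot, y to its left, z up, the work surface at z = 0. Lengths are in m, angles in rad, forces in N, time in s.
With the tool pointing down it reaches from about 0.25 to 0.725 m from the base axis. Payload 4 kg.
Tool frame: the origin (TCP) lies on the front face of the gripper's body, between the roots of the fingers; the fingertips stand 73 mm ahead of it and the grasp point (between the pads) lies 54 mm ahead of it; z points along the fingers, y is the line along which they close (so a half turn about z gives the same grasp; the last joint's range is limited). The gripper opens to 85 mm and grips with 20 to 120 N. Pads are 22 mm wide; open, the fingers measure 114 mm over their backs; the gripper's body (76 mm by 85 mm) begins 54 mm behind the grasp point. The pads swing forward as they close: fully open they stand 13 mm farther back than shut.
Start: joints at [-1.174, 0.241, 0.005, 1.335, 0, 1.571], TCP at [0.193, -0.461, 0.304] pointing down, gripper open.
Joint ranges: [-2.72, 2.72], [-1.05, 1.87], [-1.09, 1.28], [-1.99, 2.15], [-1.42, 1.44], [-3.14, 3.14]. Speed limits (rad/s): [2.79, 2.79, 3.14, 3.14, 3.14, 3.14].

INTERFACE

Orientations are given as a unit quaternion [x, y, z, w].
In Python, from workcell import bot gives the robot as it stands. The module is installed in compiled form; this text tells all that it offers.
- The arm moves only by the tool step_arm, never from a script. Its argument "rows" is a list of rows, each a list of 2 entries, a list of its own where there are three numbers: the shift along the tool's x, y, z in mm, then the turn about the tool's z in degrees. A call has 1 to 12 rows; each row is the pose to reach, as a shift and turn from the pose commanded when the call began, along the tool's axes at that moment; what a row does not reach only later rows make up. A row lasts 1/8 s, in which the tool goes at most 62.5 mm and 10.7 degrees, less where a joint would pass 70% of its speed; a pose out of reach is approached as far as the arm can. A call with a gripper value outside its range is refused whole. "claw" is the gripper's target within -1 to 1 (shut at 1, half-way at 0, fully open at -1), set as the call begins (left out, the last holds). The fingers move at their own pace and stop on an object; the grip force is fixed at half the most. Time passes only in rows, so rows that repeat a pose let the fingers close. It gives the time, the measured TCP pose, the force, the opening and the grip force at its end, in the units of the state.
- bot.get_obs(): the state, without advancing time (a new reading comes with each control period).
- bot.camera(name): name is "side" or "top"; returns (picture, depth): 384x512x3 uint8, red, green, blue; 384x512 float32, m along the optical axis (not along the pixel's ray), 0 where there is no reading.
- bot.camera_params(name): a dict with "fx", "fy", "cx", "cy" (pixels), "pose" (4x4, takes a point from camera to world coordinates). Camera axes: x right, y up, looking along -z (the intrinsics and any distortion apply to the point x, -y, -z); pixel columns grow to the right and rows downward; lengths in m; the calibration is good to about 2 mm. A picture is of the moment at which its call begins. camera_params takes no time and is no camera call.
- bot.job_done(): hands the job in; it is judged then, once.
Trained networks look in the newest picture that a camera, given by its name, has taken for a name from the list of things; names that differ only in an ending like _2 or _b are one class to them, and where a whole thing is asked for, a point or a joint stands for the part that bears it (a point fixed in the world has none). Each returns a list of dicts, best first, with "score" (0 to 1); they miss things now and then, are a little off and sometimes report something else, mostly with a low value. They report only what shows in the picture. A call takes as long as a camera call. They do not tell look-alikes from the thing itself.
- bot.trace(target, camera): "pixels" (384x512 bool, what is visible of it) and "uv" ([column, row] in pixels, amid what is visible of it).
The state is a dict: "clock": time; "joint_pos": joint angles; "joint_vel": joint speeds; "tau": joint torques, N m; "eef_pos": TCP position; "tool_rot": TCP orientation; "ft_force": force on the tool from outside, world axes, zero at the start; "ft_torque": the same for the moment, N m; "grip_width": finger opening in m; "grasp_force": force on a finger pad.
Only numpy, scipy, OpenCV 4.12 (cv2) and the standard library are available. Lean on these libraries where they do the work, as an engineer would, in place of code of your own. Each camera call takes 0.05 s, during which the arm holds its last target. There are 200 camera calls.

TASK

Pick up the white pouring tray by its blue fin handle and tip it over the high end of the sloping aluminium V-trough, so that the black spacer, the lens cell and the brass collar slide out in that order and come to rest end to end along the fold, against the red stop. Do not touch the three parts with the gripper or fling or drop them from high up, and leave the flask, the keypad and the magnetic stand where they are. Then set the empty tray down upright on the bench and let go of it.

Things in the scene. Friction and masses are not known exactly. Their poses are not given: they have to be found in the camera images.
- tray_grip (a point): Middle of the blue fin handle of the loose white pouring tray (200 g): fin 12 mm thick (y), 50 mm long (x); its top is 20 mm above this point, the bridge that carries it 24 mm below, the tray's underside 64 mm below. Axes of the tray: z up, x along it to its open pouring lip. The tray is a U-channel 150 mm long, 32 mm wide (feet 40), walls 24 mm high, back closed; the fin stands 15 mm behind its middle.
- tray_lip (a point): Middle of the floor's top edge at the tray's open lip (floor 3 mm thick), 89.6 mm in x and -43.2 mm in z from tray_grip, tray axes. The floor rises 6 degrees to the lip, so parts stay in while it is carried level; they slide out once it is tipped lip-down by 15 to 20 degrees, 40 is plenty. Two feet are the tray's lowest points: one 41 to 53 mm behind the lip, one near the back.
- fold: Fixed V-trough (aluminium angle, 200 mm long) on a blue stand. Origin on the fold at the face of the red stop at the low end, 35 mm above the bench; x uphill along the fold (25 degrees) to the open high end; y level across; z square to the fold, out of the V. Its walls, 42 mm wide, rise 45 degrees either side: mouth 59 mm wide, 30 mm above the fold. Stop 6 mm thick, 31 mm high above the fold.
- spacer: Loose black spacer tube, 20 mm diameter, 36 mm long, about 30 g, polished and slippery. Origin at its centre, x along its axis. Starts foremost in the tray (nearest the lip). It must end against the stop, centre 18 mm from it.
- lens: Loose lens cell: aluminium barrel with a blue band and glass ends, 20 mm diameter, 30 mm long, about 45 g, slippery. Origin at its centre, x along its axis. Starts in the middle. Must end centred 51 mm from the stop.
- collar: Loose brass retaining collar, 20 mm diameter, 24 mm long, about 40 g, slippery. Origin at its centre, x along its axis. Starts at the back of the tray. Must end centred 78 mm from the stop. Any of the three, lying in the fold, has its centre 14 mm above the fold line.
- flask: Bystander: glass flask with blue cap, 56 mm diameter, 119 mm tall, origin under its centre.
- keypad: Bystander: flat black keypad with a red stripe, 60 x 90 x 20 mm, origin under its centre.
- magbase: Bystander: blue magnetic stand block 60 x 50 x 55 mm with a steel post and black clamp, 136 mm tall in all, origin under its centre.
Things that resemble listed ones, but are neither listed nor needed, are in the scene too. Leave any orange look-alike of the part that bears fold alone.

How it is judged:
On the way, in this order (a step that is already met when the one before it is completed fails the run):
1. the tray is lifted clear of the bench with all three parts in it (height (world z) of tray_grip above 0.1 m and distance between each of spacer, lens, collar and tray_grip below 0.09 m), for 0.1 s.
2. spacer, lens cell and collar lie end to end in that order along the fold, against the stop (x of spacer in the frame of fold between 0.012 and 0.026 m and y of spacer in the frame of fold between -0.005 and 0.005 m and z of spacer in the frame of fold between 0.009 and 0.019 m and angle between the x axis of each of spacer, lens, collar and the x axis of fold, either way round below 0.12 rad and x of lens in the frame of fold between 0.045 and 0.059 m and y of lens in the frame of fold between -0.005 and 0.005 m and z of lens in the frame of fold between 0.009 and 0.019 m and x of collar in the frame of fold between 0.072 and 0.086 m and y of collar in the frame of fold between -0.005 and 0.005 m and z of collar in the frame of fold between 0.009 and 0.019 m), for 0.2 s.
At the end, for the whole second after the job is handed in: Spacer, lens cell, collar at rest along the fold, centres 18, 51, 78 mm from the stop (-6 to +8 mm), within 5 mm sideways and in height, axes within 0.12 rad of the fold. The tray stands upright on the bench (tilt under 0.06 rad, handle point under 69 mm high), released (all of step 2 and height (world z) of tray_grip below 0.069 m and angle between tray_grip's own z axis and vertical below 0.06 rad and linear speed of each of spacer, lens, collar below 0.02 m/s); the robot touches nothing.
It fails at once if the gripper touches one of the three parts (contact force between the fingers and spacer above 0.5 N or contact force between the fingers and lens above 0.5 N or contact force between the fingers and collar above 0.5 N).
It fails at once if a part is flung or dropped from high up (faster than 1.5 m/s) (linear speed of any of spacer, lens, collar above 1.5 m/s).
It fails at once if flask, keypad or magnetic stand moved by more than 15 mm or tipped over (distance of any of flask, keypad, magbase from where it was at the start of the episode above 0.015 m or angle between any of flask, keypad, magbase's own z axis and vertical above 0.3 rad).
It also fails if it takes over 54 s, if anything falls off the work surface, if the arm or the gripper's body presses on something with over 40 N, if the wrist force passes 120 N, or if a joint passes its speed limit or range.

## Working session

There is one attempt and no reset: what is moved stays moved. The work goes in short steps, Python scripts to look and compute and a tool call to move; the robot and the scene stay as the last step left them, time stands still between calls to the robot, and variables do not carry over. Pictures are saved under pics/ and viewed, at most 10 in all, crops included, and the job is handed in when it is done.

Besides the shell and the picture viewer there is one more tool, called after ">>>" by a JSON object that holds its "fn" and its "kwargs". step_arm: Moves the arm, as the interface text tells. Its arguments: {"type":"object","properties":{"rows":{"type":"array"},"claw":{"type":"number"}},"required":["rows"]}

```bash
mkdir -p pics; cat > h.py <<'E'
import numpy as np, cv2
from workcell import bot
def cam(n):
    p,d=bot.camera(n); return p,d,bot.camera_params(n)
def world(c,d,P,r0=0,c0=0):
    v,u=np.mgrid[:d.shape[0],:d.shape[1]]
    X=np.stack([(u-c['cx'])/c['fx']*d,-(v-c['cy'])/c['fy']*d,-d],-1)
    T=np.array(c['pose']); return X@T[:3,:3].T+T[:3,3]
E
cat > look.py <<'E'
from h import *
im=[]
for n in('top','side'):
    p,d,c=cam(n); np.savez(f'{n}.npz',p=p,d=d,w=world(c,d,p)); im.append(p); print(n,{k:np.round(v,3).tolist() for k,v in c.items()})
    cv2.imwrite(f'pics/{n}0.png',cv2.resize(p[...,::-1],(800,600)))
    for t in('tray_grip','fold','spacer','lens','collar','flask','keypad','magbase'):
        w=world(c,d,p)
        for o in bot.trace(t,n):
            m=o['pixels']&(d>0); q=w[m]
            print(t,round(o['score'],2),np.round(o['uv']).tolist(),m.sum(),np.round(np.median(q,0),3).tolist() if len(q) else '')
E
python3 look.py; python3 -c "
from h import *
print(bot.get_obs())"
```

```text
top {'fx': 388.061, 'fy': 388.061, 'cx': 257.568, 'cy': 193.944, 'pose': [[0.079, 0.975, -0.208, 0.284], [-0.997, 0.076, -0.022, -0.036], [-0.006, 0.209, 0.978, 1.216], [0.0, 0.0, 0.0, 1.0]]}
tray_grip 0.79 [166.0, 179.0] 386 [0.561, 0.271, 0.032]
fold 0.86 [372.0, 149.0] 1268 [0.695, -0.353, 0.089]
fold 0.85 [273.0, 195.0] 1432 [0.526, -0.061, 0.09]
fold 0.81 [335.0, 284.0] 1498 [0.28, -0.248, 0.092]
flask 0.63 [203.0, 118.0] 397 [0.745, 0.177, 0.085]
flask 0.3 [168.0, 177.0] 491 [0.563, 0.269, 0.031]
keypad 0.67 [276.0, 134.0] 531 [0.744, -0.056, 0.02]
keypad 0.49 [150.0, 176.0] 31 [0.574, 0.338, 0.026]
magbase 0.63 [383.0, 224.0] 510 [0.468, -0.394, 0.055]
side {'fx': 486.438, 'fy': 486.438, 'cx': 264.171, 'cy': 188.682, 'pose': [[-0.984, 0.113, -0.138, 0.358], [-0.178, -0.613, 0.77, 0.956], [0.003, 0.782, 0.623, 0.896], [0.0, 0.0, 0.0, 1.0]]}
tray_grip 0.96 [224.0, 301.0] 1027 [0.56, 0.301, 0.031]
fold 0.93 [238.0, 121.0] 492 [0.686, -0.344, 0.095]
fold 0.9 [365.0, 156.0] 426 [0.27, -0.275, 0.078]
fold 0.57 [271.0, 180.0] 622 [0.528, -0.077, 0.085]
lens 0.46 [219.0, 309.0] 52 [0.
[... 354 characters left out ...]
nt_pos': array([-1.17401660e+00,  2.40565607e-01,  4.98581548e-03,  1.33519936e+00,
        1.39719640e-05,  1.57080145e+00]), 'joint_vel': array([-2.51895061e-05,  4.82586612e-06, -2.62410058e-03,  2.15575254e-03,
        2.37718699e-04, -5.61841218e-04]), 'tau': array([ 1.18723994e-03, -3.72195625e+01,  2.52693182e+01,  9.75777511e-04,
        1.21159142e-04, -8.35958161e-06]), 'eef_pos': array([ 0.19322497, -0.46114639,  0.30391824]), 'tool_rot': array([9.80385697e-01, 1.97088522e-01, 8.54169856e-06, 7.04319627e-06]), 'ft_force': array([-0.35921517,  0.38863535,  1.05346442]), 'ft_torque': array([-0.01499161, -0.01547764,  0.0207451 ]), 'grasp_force': 0.0, 'grip_width': 0.085255782839502}
```

View pics/top0.png

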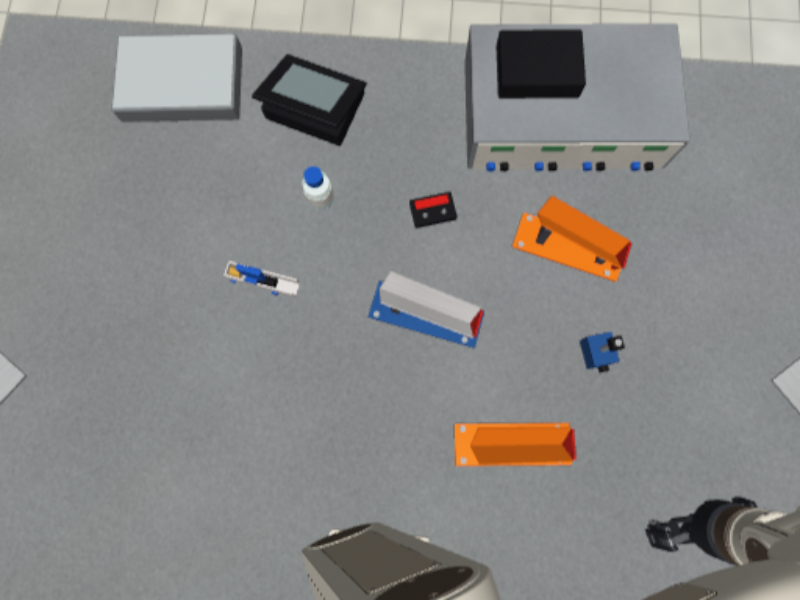

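View pics/side0.png

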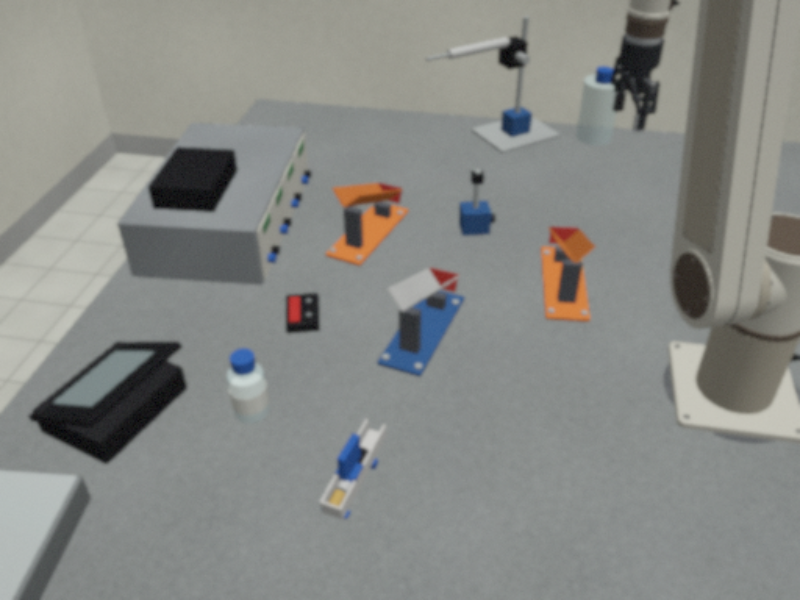

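Top: white tray with blue fin at (262,278), brass at its left end, so the lip points right. Candidate troughs: aluminium on a blue stand at (432,305), orange look-alikes at (585,240) and (515,445). I choose the aluminium one, with its red stop at (478,320) and high end at left. Side: tray (350,470), trough (425,300).

```bash
cat > fit.py <<'E'
from h import *
import sys
def line(q):
    m=np.median(q,0); q=q[np.linalg.norm(q-m,axis=1)<.15]; m=q.mean(0); return m,np.linalg.svd(q-m)[2][0]
for n in('top','side'):
    z=np.load(n+'.npz'); p,d,w=z['p'],z['d'],z['w']; hsv=cv2.cvtColor(p,cv2.COLOR_RGB2HSV).astype(int); H,S,V=hsv[...,0],hsv[...,1],hsv[...,2]
    blue=(abs(H-110)<14)&(S>120); red=((H<8)|(H>172))&(S>120)
    def box(c,r): return (np.linalg.norm(w[...,:2]-c,axis=-1)<r)&(d>0)
    t=box((.565,.29),.12)
    f=t&blue&(w[...,2]>.05); q=w[f]; zt=np.percentile(q[:,2],95); top=q[q[:,2]>zt-.012]; m,v=line(top*[1,1,0]); s=(top*[1,1,0]-m)@v
    print(n,'fin',f.sum(),len(top),m.round(4),v.round(3),'span',s.min().round(3),s.max().round(3),'ztop',zt.round(4))
    q=w[t&(w[...,2]>.008)]; m,v=line(q*[1,1,0]); s=(q*[1,1,0]-m)@v; e=m+np.outer(np.percentile(s,[1,99]),v)
    print('  tray',len(q),m.round(4),v.round(3),e.round(4).tolist())
    tr=box((.527,-.07),.16)
    b=w[tr&blue&(w[...,2]<.02)]; r=cv2.minAreaRect((b[:,:2]*1000).astype(np.float32)); print('  base',np.round(r[0],1),np.round(r[1],1),round(r[2],1),b[:,2].mean().round(4))
    rq=w[tr&red&(w[...,2]>.03)]; print('  stop',len(rq),rq.mean(0).round(4),rq.min(0).round(3),rq.max(0).round(3))
    g=tr&(S<60)&(w[...,2]>.035)&(V>60); q=w[g]
    rng=np.random.default_rng(0)
    for k in range(2):
        if len(q)<50: break
        best=None
        for _ in range(500):
            a=q[rng.choice(len(q),3,0)]; nn=np.cross(a[1]-a[0],a[2]-a[0]); L=np.linalg.norm(nn)
            if L<1e-6: continue
            nn/=L; i=abs((q-a[0])@nn)<.003
            if best is None or i.sum()>best.sum(): best=i
        c=q[best].mean(0); nn=np.linalg.svd(q[best]-c)[2][2]; nn*=np.sign(nn[2])
        print('  plane',best.sum(),c.round(4),nn.round(4)); q=q[~best]
a=cv2.resize(np.load('top.npz')['p'][150:235,130:330],None,fx=4,fy=4,interpolation=2)
cv2.imwrite('pics/crop.png',a[...,::-1])
E
python3 fit.py
```

```text
top fin 91 65 [0.5675 0.291  0.    ] [-0.186 -0.983 -0.   ] span -0.025 0.023 ztop 0.0866
  tray 554 [0.5633 0.2763 0.    ] [-0.175 -0.985 -0.   ] [[0.5771, 0.3543, 0.0], [0.5511, 0.2072, 0.0]]
  base [518.1 -56.2] [224.9  74.9] 75.6 0.0084
  stop 65 [ 0.5026 -0.1547  0.0584] [ 0.478 -0.164  0.041] [ 0.528 -0.146  0.067]
  plane 737 [ 0.5388 -0.0604  0.0927] [-0.7487 -0.151   0.6454]
  plane 484 [ 0.507  -0.0551  0.0953] [ 0.6107 -0.4413  0.6575]
side fin 215 116 [0.5642 0.3008 0.    ] [0.209 0.978 0.   ] span -0.026 0.021 ztop 0.0854
  tray 1163 [0.5612 0.2955 0.    ] [0.222 0.975 0.   ] [[0.5422, 0.212, 0.0], [0.5751, 0.3567, 0.0]]
  base [521.3 -50.9] [222.2  76.9] 78.7 0.0075
  stop 76 [ 0.497  -0.1489  0.0509] [ 0.478 -0.161  0.032] [ 0.519 -0.135  0.063]
  plane 475 [ 0.5358 -0.0518  0.0946] [-0.7526 -0.1445  0.6425]
  plane 86 [ 0.5108 -0.027   0.0998] [ 0.6849 -0.4355  0.5842]
```

View pics/crop.png

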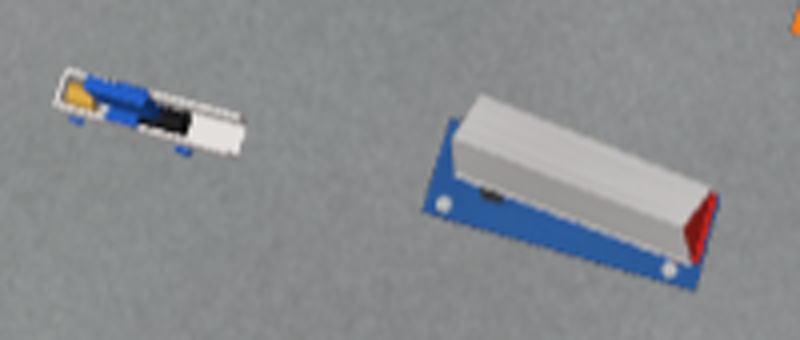

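The crop confirms it: white tray with brass at the rear, lip to the right at (240,135), pointing at the high end of the aluminium trough (465,140); red stop at (705,230).

```bash
python3 - <<'E'
import numpy as np
P={'top':[([.5388,-.0604,.0927],[-.7487,-.151,.6454]),([.507,-.0551,.0953],[.6107,-.4413,.6575])],
'side':[([.5358,-.0518,.0946],[-.7526,-.1445,.6425]),([.5108,-.027,.0998],[.6849,-.4355,.5842])]}
for n,(a,b) in P.items():
    d=np.cross(a[1],b[1]); d/=np.linalg.norm(d)
    A=np.array([a[1],b[1],[0,0,1]]); X=np.linalg.solve(A,[np.dot(*a),np.dot(*b),.035])
    print(n,d.round(4),np.degrees(np.arctan2(d[1],d[0])).round(2),'O',X.round(4),'E',(X+.2*d).round(4))
# extent of the aluminium along the fold, rim corners
u=np.array([.2045,.9789,0]);D=np.array([*(u[:2]*np.cos(.4363)),np.sin(.4363)])
import cv2
for n in('top','side'):
    z=np.load(n+'.npz'); p,d,w=z['p'],z['d'],z['w']; S=cv2.cvtColor(p,cv2.COLOR_RGB2HSV)[...,1]
    q=w[(S<60)&(w[...,2]>.045)&(np.linalg.norm(w[...,:2]-[.527,-.07],axis=-1)<.16)&(d>0)]
    for o in ([.489,-.149,.035],):
        r=q-o; s=r@D; y=r@[-u[1],u[0],0]; h=r@np.cross(D,[-u[1],u[0],0]); print(n,'s',np.percentile(s,[1,50,99]).round(4),'y',np.percentile(y,[1,99]).round(4),'h',np.percentile(h,[1,99]).round(4))
E
```

```text
top [0.1856 0.887  0.4229] 78.18 O [ 0.5063 -0.1459  0.035 ] E [0.5434 0.0315 0.1196]
side [0.196  0.8823 0.428 ] 77.48 O [ 0.5001 -0.1308  0.035 ] E [0.5393 0.0457 0.1206]
top s [0.0127 0.116  0.2074] y [-0.0471  0.015 ] h [-0.0044  0.0282]
side s [0.0076 0.159  0.2102] y [-0.0415  0.0197] h [-0.0587  0.0256]
```

>>> {"fn": "step_arm", "kwargs": {"rows": [[[0,0,-30],0],[[40,-60,-30],-10],[[90,-110,-30],-20],[[150,-170,-30],-30],[[200,-230,-30],-40],[[250,-290,-30],-50],[[300,-350,-30],-55.7],[[350,-400,-30],-55.7],[[400,-450,-30],-55.7],[[450,-500,-30],-55.7],[[500,-530,-30],-55.7],[[550,-540,-30],-55.7]], "claw": -1}}

```text
clock: 2.4
eef_pos: [0.4394, 0.1793, 0.3344]
tool_rot: [0.774, 0.633, 0.001, 0.0]
ft_force: [2.1, -1.0, 1.1]
grip_width: 0.0853
grasp_force: 0.0
```

>>> {"fn": "step_arm", "kwargs": {"rows": [[[50,35,0],0],[[95,70,0],0],[[125,90,20],0],[[140,100,50],0],[[140,100,100],0],[[140,100,130],0],[[140,100,130],0],[[140,100,130],0]]}}

```text
clock: 3.4
eef_pos: [0.5659, 0.2944, 0.2055]
tool_rot: [0.775, 0.632, 0.001, 0.0]
ft_force: [0.6, -0.2, 0.5]
grip_width: 0.0856
grasp_force: 0.0
```

```bash
python3 - <<'E'
from h import *
o=bot.get_obs(); print(o['eef_pos'],o['tool_rot'],o['joint_pos'].round(2))
p,d,c=cam('side'); cv2.imwrite('pics/s1.png',cv2.resize(p[240:370,150:320],None,fx=4,fy=4,interpolation=2)[...,::-1])
E
```

```text
[0.56591089 0.29438464 0.2054644 ] [7.74754196e-01 6.32261526e-01 1.11677953e-03 2.25980419e-04] [0.48 0.57 0.24 1.24 0.   2.25]
```

View pics/s1.png

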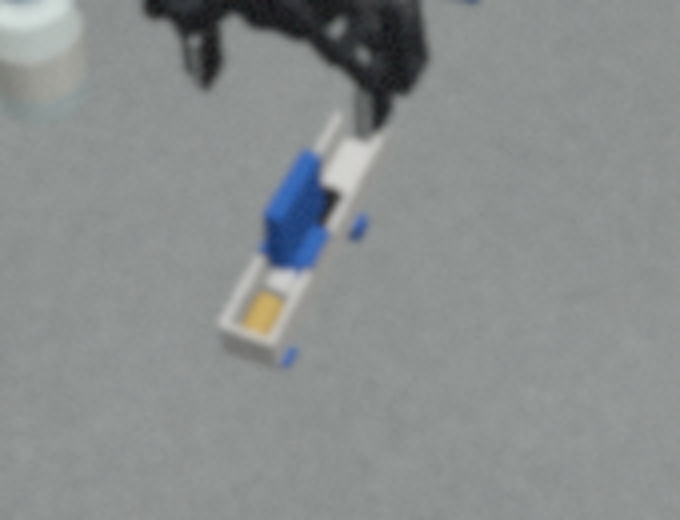

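The gripper straddles the fin line: fin at (293,210), fingers at (205,60) and (370,110), still about 80 mm above it; the brass is at the rear (265,312).

>>> {"fn": "step_arm", "kwargs": {"rows": [[[2,0,30],0],[[2,0,60],0],[[2,0,75],0],[[2,0,83],0],[[2,0,83],0],[[2,0,83],0]]}}

```text
clock: 4.2
eef_pos: [0.5663, 0.2964, 0.1222]
tool_rot: [0.775, 0.632, 0.001, 0.0]
ft_force: [-0.4, 0.4, 0.3]
grip_width: 0.0855
grasp_force: 0.0
```

>>> {"fn": "step_arm", "kwargs": {"rows": [[[0,0,0],0],[[0,0,0],0],[[0,0,0],0],[[0,0,0],0],[[0,0,0],0],[[0,0,0],0],[[0,0,0],0],[[0,0,0],0]], "claw": 1}}

```text
clock: 5.2
eef_pos: [0.5654, 0.2959, 0.1206]
tool_rot: [0.775, 0.632, -0.0, -0.0]
ft_force: [-0.1, -0.5, -2.2]
grip_width: 0.0114
grasp_force: 58.8
```

>>> {"fn": "step_arm", "kwargs": {"rows": [[[0,0,-5],0],[[0,0,-15],0],[[0,0,-30],0],[[0,0,-50],0],[[0,0,-70],0],[[0,0,-90],0],[[0,0,-110],0],[[0,0,-130],0],[[0,0,-148],0],[[0,0,-157],0],[[0,0,-160],0],[[0,0,-160],0]]}}

```text
clock: 6.7
eef_pos: [0.5655, 0.2959, 0.2806]
tool_rot: [0.775, 0.632, -0.0, -0.0]
ft_force: [-0.7, -0.5, -2.7]
grip_width: 0.0114
grasp_force: 58.5
```

>>> {"fn": "step_arm", "kwargs": {"rows": [[[-5,0,0],0],[[-15,2,0],0],[[-30,4,0],0],[[-50,8,0],0],[[-70,11,0],0],[[-90,14,0],0],[[-110,17,0],0],[[-130,20,0],0],[[-150,23,0],0],[[-165,26,0],0],[[-175,29,0],0],[[-180,29,0],0]]}}

```text
clock: 8.2
eef_pos: [0.5581, 0.1133, 0.2809]
tool_rot: [0.775, 0.632, 0.0, -0.0]
ft_force: [-0.1, 0.4, -3.3]
grip_width: 0.0115
grasp_force: 58.5
```

```bash
cat > look2.py <<'E'
from h import *
import sys
k=sys.argv[1]; o=bot.get_obs(); print(o['clock'],o['eef_pos'].round(4),o['tool_rot'].round(4),o['ft_force'].round(1))
out=[]
for n,(a,b,c0,c1) in (('top',(150,240,170,340)),('side',(110,270,180,350))):
    p,d,c=cam(n); np.savez(f'{n}{k}.npz',p=p,d=d,w=world(c,d,p)); i=p[a:b,c0:c1]; out.append(cv2.resize(i,None,fx=2.35,fy=2.35,interpolation=2))
cv2.imwrite(f'pics/v{k}.png',np.vstack(out)[...,::-1])
E
python3 look2.py 1
```

```text
8.2 [0.5581 0.1133 0.2809] [ 7.749e-01  6.321e-01  1.000e-04 -1.000e-04] [-0.1  0.4 -3.3]
```

View pics/v1.png

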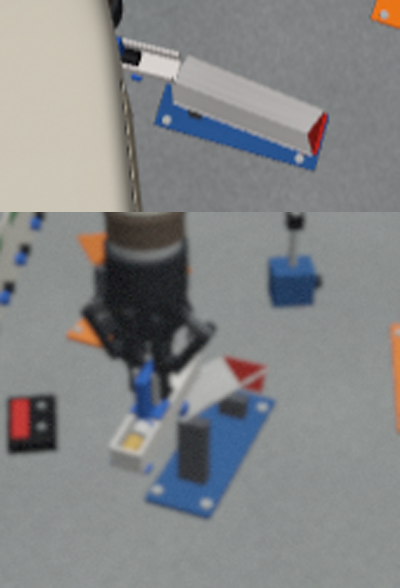

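The tray is held level with brass still at its rear (130,440); in the top part its lip (178,68) is just behind the high end of the trough (180,75). Now the lateral offset, measured.

```bash
python3 - <<'E'
import numpy as np,cv2
u=np.array([.2045,.9789,0]);l=np.array([-u[1],u[0],0]);o=np.array([.489,-.149,0])
for n in('top1','side1'):
    z=np.load(n+'.npz'); p,d,w=z['p'],z['d'],z['w']; hsv=cv2.cvtColor(p,cv2.COLOR_RGB2HSV); S=hsv[...,1];V=hsv[...,2]
    r=w-o; U=r@u; Y=r@l; Z=w[...,2]; g=(d>0)&(S<60)&(V>90)&(abs(Y+.014)<.05)
    t=g&(Z>.155)&(Z<.25)&(U<.30)&(U>.15); T=np.c_[U[t],Y[t],Z[t]]
    print(n,'tray',len(T),np.percentile(T,[0,2,50,98,100],axis=0).round(4).tolist())
    for a,b in((.19,.215),(.215,.25),(.25,.29)):
        m=(T[:,0]>a)&(T[:,0]<b)&(T[:,2]>.18)
        if m.sum()>3: print('   ',a,m.sum(),'Y',np.percentile(T[m,1],[0,5,95,100]).round(4),'Z',np.percentile(T[m,2],[5,95]).round(3))
    for a,b in((.04,.08),(.08,.12),(.12,.16),(.16,.19)):
        m=g&(U>a)&(U<b)&(Z>.04)&(Z<.15)
        if m.sum()>3:
            y,zz=Y[m],Z[m]-(U[m]*.4663); print('   trough',a,m.sum(),'Y',np.percentile(y,[1,99]).round(4),'fold y',y[zz<np.percentile(zz,8)].mean().round(4))
E
```

```text
top1 tray 283 [[0.1799, -0.0316, 0.1672], [0.1812, -0.0309, 0.1745], [0.2084, -0.0189, 0.1835], [0.247, 0.0008, 0.205], [0.2506, 0.001, 0.2083]]
    0.19 76 Y [-0.0316 -0.0305  0.0007  0.001 ] Z [0.18  0.205]
    0.215 67 Y [-0.0313 -0.0303  0.0006  0.0009] Z [0.182 0.203]
   trough 0.04 281 Y [-0.0471  0.015 ] fold y -0.0171
   trough 0.08 287 Y [-0.0473  0.0148] fold y -0.0165
   trough 0.12 308 Y [-0.0472  0.0153] fold y -0.0146
   trough 0.16 188 Y [-0.0464  0.0145] fold y -0.0146
side1 tray 393 [[0.179, -0.0294, 0.1599], [0.1845, -0.0251, 0.1669], [0.2637, 0.0038, 0.1881], [0.2991, 0.0081, 0.2416], [0.2999, 0.0099, 0.2462]]
    0.19 42 Y [-0.0187  0.0024  0.0056  0.0061] Z [0.181 0.205]
    0.215 62 Y [-0.0062 -0.0046  0.0061  0.0064] Z [0.183 0.2  ]
    0.25 118 Y [-0.0294 -0.024   0.0062  0.009 ] Z [0.183 0.243]
   trough 0.04 89 Y [-0.0418  0.0192] fold y -0.0151
   trough 0.08 75 Y [-0.0323  0.0213] fold y -0.0142
   trough 0.12 69 Y [-0.0277  0.0198] fold y -0.0084
   trough 0.16 52 Y [-0.0288  0.0193] fold y -0.024
```

>>> {"fn": "step_arm", "kwargs": {"rows": [[[-5,1,0],0],[[-14,1,0],0],[[-21,1,2],0],[[-24,1,8],0],[[-24,1,16],0],[[-24,1,24],0],[[-24,1,30],0],[[-24,1,33],0],[[-24,1,33],0]]}}

```text
clock: 9.43
eef_pos: [0.554, 0.0902, 0.2476]
tool_rot: [0.775, 0.632, -0.0, -0.0]
ft_force: [-0.5, 0.0, -2.0]
grip_width: 0.0109
grasp_force: 58.5
```

>>> {"fn": "step_arm", "kwargs": {"rows": [[[-2,0,0],0],[[-4,0,0],0],[[-6,0,0],0],[[-9,0,-2],0],[[-12,0,-4.5],0],[[-15,0,-6.5],0],[[-15,0,-6.5],0]]}}

```text
clock: 10.3
eef_pos: [0.5514, 0.0757, 0.2551]
tool_rot: [0.775, 0.632, 0.001, -0.0]
ft_force: [0.7, 2.5, -0.3]
grip_width: 0.0115
grasp_force: 58.8
```

```bash
python3 look2.py 2; cat > tilt.py <<'E'
import numpy as np,cv2,sys
u=np.array([.2045,.9789,0]);l=np.array([-u[1],u[0],0]);o=np.array([.489,-.149,0])
z=np.load(f'side{sys.argv[1]}.npz'); p,d,w=z['p'],z['d'],z['w']; hsv=cv2.cvtColor(p,cv2.COLOR_RGB2HSV); S=hsv[...,1]; V=hsv[...,2]
r=w-o; U=r@u; Y=r@l; Z=w[...,2]
g=(d>0)&(S<60)&(V>90)&(abs(Y-.003)<.009)&(U>.2)&(U<.34)&(Z>.13)&(Z<.26)  # near wall
b=[]
for a in np.arange(.2,.34,.01):
    m=g&(U>=a)&(U<a+.01)
    if m.sum()>4: b.append((a+.005,Z[m].min(),np.percentile(Z[m],95),m.sum()))
b=np.array(b); print(b.round(3)); 
E
python3 tilt.py 1; python3 tilt.py 2
```

```text
10.3 [0.5514 0.0757 0.2551] [ 7.748e-01  6.323e-01  9.000e-04 -1.000e-04] [ 0.7  2.5 -0.3]
[[ 0.205  0.177  0.205 18.   ]
 [ 0.215  0.175  0.201 21.   ]
 [ 0.225  0.16   0.199 25.   ]
 [ 0.235  0.16   0.2   27.   ]
 [ 0.245  0.172  0.198 25.   ]
 [ 0.255  0.17   0.196 16.   ]
 [ 0.265  0.168  0.233 24.   ]
 [ 0.275  0.168  0.227 20.   ]
 [ 0.285  0.165  0.242 52.   ]
 [ 0.295  0.167  0.193 31.   ]
 [ 0.305  0.166  0.193 23.   ]
 [ 0.315  0.164  0.191 27.   ]
 [ 0.325  0.159  0.191 29.   ]
 [ 0.335  0.163  0.19  37.   ]]
[[ 0.205  0.142  0.174 25.   ]
 [ 0.215  0.146  0.246 20.   ]
 [ 0.225  0.144  0.241 22.   ]
 [ 0.235  0.142  0.211 21.   ]
 [ 0.245  0.143  0.215 46.   ]
 [ 0.255  0.142  0.172 22.   ]
 [ 0.265  0.141  0.167 24.   ]
 [ 0.275  0.139  0.166 23.   ]
 [ 0.285  0.141  0.165 21.   ]
 [ 0.295  0.137  0.163 37.   ]]
```

View pics/v2.png

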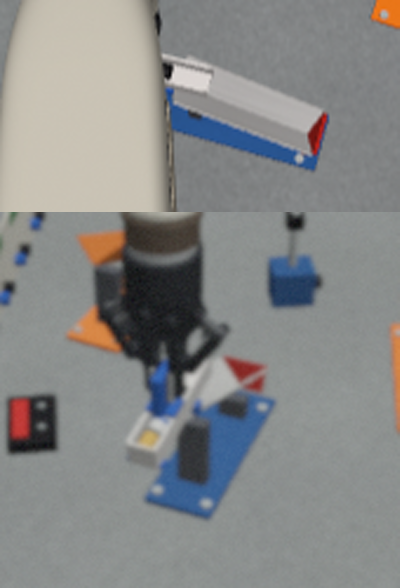

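The top view shows the lip (210,75) in the trough mouth; the side view shows brass still in the rear (150,440) and the tray still level. The foot only just met the end face and I had risen too early, so I lower and push again.

>>> {"fn": "step_arm", "kwargs": {"rows": [[[5,0,0],0],[[8,0,4],0],[[8,0,8],0],[[6,0,8],0],[[4,0,8],0],[[2,0,7.5],0],[[0,0,7],0],[[-2,0,6],0],[[-4,0,5],0],[[-4,0,5],0]]}}

```text
clock: 11.65
eef_pos: [0.551, 0.0736, 0.2506]
tool_rot: [0.774, 0.633, 0.003, -0.001]
ft_force: [1.8, 7.1, -0.2]
grip_width: 0.0113
grasp_force: 58.6
```

```bash
python3 look2.py 3;python3 tilt.py 3
```

```text
11.65 [0.551  0.0736 0.2506] [ 0.7743  0.6328  0.0029 -0.0015] [ 1.8  7.1 -0.2]
[[ 0.205  0.139  0.165 19.   ]
 [ 0.215  0.14   0.24  21.   ]
 [ 0.225  0.139  0.206 28.   ]
 [ 0.235  0.138  0.203 20.   ]
 [ 0.245  0.138  0.21  41.   ]
 [ 0.255  0.136  0.166 23.   ]
 [ 0.265  0.137  0.164 20.   ]
 [ 0.275  0.137  0.165 23.   ]
 [ 0.285  0.139  0.164 23.   ]
 [ 0.295  0.135  0.164 43.   ]]
```

>>> {"fn": "step_arm", "kwargs": {"rows": [[[-3,0,-1],0],[[-6,0,-2.5],0],[[-9,0,-3.5],0],[[-12,0,-5],0],[[-15,0,-6],0],[[-18,0,-7],0]]}}

```text
clock: 12.5
eef_pos: [0.5474, 0.0562, 0.258]
tool_rot: [0.774, 0.633, 0.003, -0.001]
ft_force: [-0.4, 7.5, 2.2]
grip_width: 0.0115
grasp_force: 58.7
```

```bash
python3 look2.py 4;python3 tilt.py 4
```

```text
12.5 [0.5474 0.0562 0.258 ] [ 0.7742  0.6329  0.0033 -0.0015] [-0.4  7.5  2.2]
[[ 0.205  0.144  0.243 16.   ]
 [ 0.215  0.144  0.201 27.   ]
 [ 0.225  0.151  0.22  40.   ]
 [ 0.235  0.15   0.177 18.   ]
 [ 0.245  0.151  0.178 23.   ]
 [ 0.255  0.152  0.18  16.   ]
 [ 0.265  0.158  0.183 21.   ]
 [ 0.275  0.152  0.184 24.   ]
 [ 0.285  0.156  0.185 50.   ]
 [ 0.295  0.16   0.172  6.   ]]
```

Pivoting works: floor about 9° lip-down (tilt about 15°). I continue along the arc.

>>> {"fn": "step_arm", "kwargs": {"rows": [[[-3,0,-1.5],0],[[-6,0,-2.5],0],[[-9,0,-3.5],0],[[-12,0,-4],0],[[-15,0,-4.5],0],[[-18,0,-5],0],[[-21,0,-5.5],0],[[-21,0,-5.5],0],[[-21,0,-5.5],0],[[-21,0,-5.5],0]]}}

```text
clock: 13.85
eef_pos: [0.5431, 0.0349, 0.2629]
tool_rot: [0.774, 0.633, 0.002, -0.001]
ft_force: [0.6, 5.5, -1.0]
grip_width: 0.0113
grasp_force: 58.5
```

```bash
python3 look2.py 5;python3 tilt.py 5
```

```text
13.85 [0.5431 0.0349 0.2629] [ 0.7744  0.6327  0.0024 -0.001 ] [ 0.6  5.5 -1. ]
[[ 0.205  0.149  0.224 47.   ]
 [ 0.215  0.157  0.183 16.   ]
 [ 0.225  0.161  0.188 18.   ]
 [ 0.235  0.165  0.193 17.   ]
 [ 0.245  0.169  0.197 20.   ]
 [ 0.255  0.175  0.203 18.   ]
 [ 0.265  0.174  0.208 24.   ]
 [ 0.275  0.181  0.205 53.   ]]
```

View pics/v5.png

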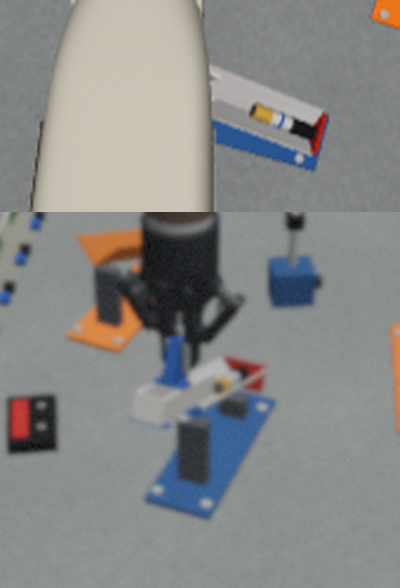

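All three lie in the fold: black (300,130) against the red stop, lens (280,120), brass (262,112). Now retreat uphill and carry the tray back to its old place.

>>> {"fn": "step_arm", "kwargs": {"rows": [[[5,0,-2],0],[[15,0,-8],0],[[30,0,-20],0],[[50,0,-35],0],[[75,-2,-45],0],[[105,-5,-50],0],[[140,-10,-50],0],[[175,-15,-50],0],[[210,-20,-50],0],[[235,-25,-50],0],[[250,-30,-50],0],[[255,-30,-50],0]]}}

```text
clock: 15.45
eef_pos: [0.5639, 0.2899, 0.3119]
tool_rot: [0.774, 0.633, -0.0, 0.0]
ft_force: [-0.3, -0.3, -1.1]
grip_width: 0.0113
grasp_force: 58.4
```

>>> {"fn": "step_arm", "kwargs": {"rows": [[[0,0,20],0],[[0,0,50],0],[[0,0,80],0],[[0,0,105],0],[[0,0,120],0],[[0,0,130],0],[[0,0,140],0],[[0,0,150],0],[[0,0,158],0],[[0,0,165],0],[[0,0,172],0],[[0,0,172],0]]}}

```text
clock: 16.95
eef_pos: [0.5644, 0.2894, 0.1402]
tool_rot: [0.775, 0.632, 0.0, 0.0]
ft_force: [-0.0, 0.4, -1.1]
grip_width: 0.0114
grasp_force: 58.6
```

>>> {"fn": "step_arm", "kwargs": {"rows": [[[0,0,3],0],[[0,0,6],0],[[0,0,9],0],[[0,0,12],0],[[0,0,15],0],[[0,0,17],0],[[0,0,19],0],[[0,0,21],0],[[0,0,21],0]]}}

```text
clock: 18.08
eef_pos: [0.568, 0.2957, 0.1325]
tool_rot: [0.774, 0.633, 0.012, -0.002]
ft_force: [-10.9, 6.2, 45.6]
grip_width: 0.0114
grasp_force: 65.9
```

```bash
cat > tz.py <<'E'
from h import *
import sys
p,d,c=cam('side'); w=world(c,d,p)
r=w-np.array([.5644,.2894,0]); u=np.array([.2045,.979,0]); U=r@u; Z=w[...,2]; Y=r@np.array([-.979,.2045,0])
S=cv2.cvtColor(p,cv2.COLOR_RGB2HSV)[...,1]; V=cv2.cvtColor(p,cv2.COLOR_RGB2HSV)[...,2]
g=(d>0)&(S<60)&(V>110)&(abs(Y)<.035)&(Z>.006)
for a in np.arange(-.11,.1,.015):
    m=g&(U>=a)&(U<a+.015)
    if m.sum()>4: print(round(a+.0075,3),m.sum(),np.percentile(Z[m],[5,95]).round(3))
cv2.imwrite('pics/'+sys.argv[1],cv2.resize(p[100:370,150:350],None,fx=2.2,fy=2.2,interpolation=2)[...,::-1])
E
python3 tz.py t1.png
```

```text
-0.058 42 [0.015 0.537]
-0.042 177 [0.012 0.532]
-0.028 276 [0.011 0.528]
-0.013 316 [0.021 0.522]
0.002 260 [0.031 0.52 ]
0.017 491 [0.037 0.507]
0.033 1368 [0.05 0.51]
0.047 981 [0.043 0.504]
0.062 515 [0.042 0.488]
0.077 70 [0.044 0.069]
0.092 159 [0.043 0.068]
```

>>> {"fn": "step_arm", "kwargs": {"rows": [[[0,0,-5],0],[[0,0,-12],0],[[0,0,-20],0],[[0,0,-20],0]]}}

```text
clock: 18.62
eef_pos: [0.5641, 0.2887, 0.1384]
tool_rot: [0.775, 0.632, -0.001, -0.0]
ft_force: [-0.3, -1.0, -1.8]
grip_width: 0.0113
grasp_force: 59.0
```

```bash
python3 tz.py t2.png | awk '{print $0}' | head -3; python3 - <<'E'
import cv2,numpy as np
a=cv2.imread('pics/t1.png');b=cv2.imread('pics/t2.png');h=np.hstack([a[300:],b[300:]]);cv2.imwrite('pics/t12.png',cv2.resize(h,(800,int(h.shape[0]*800/h.shape[1]))))
from workcell import bot; o=bot.get_obs();print(o['eef_pos'],o['ft_force'],o['tool_rot'])
E
```

```text
-0.073 5 [0.025 0.034]
-0.058 72 [0.01  0.538]
-0.042 201 [0.016 0.538]
[0.56393839 0.28859295 0.13789818] [-0.3261842   0.47131589 -1.45836637] [ 7.74919407e-01  6.32059384e-01 -9.14092019e-04 -1.09446896e-04]
```

View pics/t12.png

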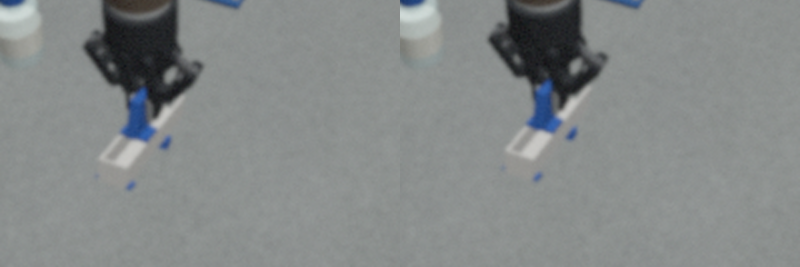

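The tray is still tilted by about 20°, standing on its front foot (165,143 in the left view), which friction with the bench locks. I pivot it back about that foot by drawing the handle rearward while pressing lightly.

>>> {"fn": "step_arm", "kwargs": {"rows": [[[0,0,4],0],[[0,0,8],0],[[3,0,9.5],0],[[6,0,11],0],[[9,0,12.5],0],[[12,0,14],0],[[15,0,15.5],0],[[15,0,15.5],0]]}}

```text
clock: 19.68
eef_pos: [0.5674, 0.3051, 0.1264]
tool_rot: [0.775, 0.632, 0.002, -0.001]
ft_force: [-3.9, 1.8, 14.3]
grip_width: 0.0111
grasp_force: 63.6
```

>>> {"fn": "step_arm", "kwargs": {"rows": [[[3,0,1.5],0],[[6,0,3],0],[[9,0,4.5],0],[[11,0,6],0],[[12,0,7],0],[[12,0,7],0]]}}

```text
clock: 20.42
eef_pos: [0.5697, 0.3172, 0.1192]
tool_rot: [0.775, 0.633, 0.002, -0.001]
ft_force: [-4.2, 1.7, 12.9]
grip_width: 0.0115
grasp_force: 64.2
```

>>> {"fn": "step_arm", "kwargs": {"rows": [[[0,0,-3],0],[[0,0,-3],0]]}}

```text
clock: 20.68
eef_pos: [0.5696, 0.3156, 0.1192]
tool_rot: [0.775, 0.632, 0.0, -0.0]
ft_force: [-1.0, 0.6, 2.0]
grip_width: 0.0115
grasp_force: 62.8
```

>>> {"fn": "step_arm", "kwargs": {"rows": [[[0,0,0],0],[[0,0,0],0],[[0,0,0],0],[[0,0,0],0],[[0,0,0],0],[[0,0,0],0]], "claw": -1}}

```text
clock: 21.42
eef_pos: [0.5696, 0.3156, 0.1194]
tool_rot: [0.775, 0.632, 0.0, 0.0]
ft_force: [0.6, -0.4, 0.7]
grip_width: 0.0853
grasp_force: 0.0
```

>>> {"fn": "step_arm", "kwargs": {"rows": [[[0,0,-20],0],[[0,0,-60],0],[[0,0,-110],0],[[0,0,-160],0],[[50,0,-180],0],[[100,0,-180],0],[[140,0,-180],0],[[140,0,-180],0]]}}

```text
clock: 22.42
eef_pos: [0.597, 0.4559, 0.2957]
tool_rot: [0.774, 0.634, -0.002, -0.0]
ft_force: [0.7, -0.2, -0.9]
grip_width: 0.0851
grasp_force: 0.0
```

```bash
python3 - <<'E'
from h import *
out=[]
for n,(a,b,c0,c1) in (('top',(150,240,130,330)),('side',(110,360,150,350))):
    p,d,c=cam(n); w=world(c,d,p); H,S,V=[x.astype(int) for x in np.moveaxis(cv2.cvtColor(p,cv2.COLOR_RGB2HSV),2,0)]
    q=w[(abs(H-110)<14)&(S>120)&(np.linalg.norm(w[...,:2]-[.57,.31],axis=-1)<.1)&(w[...,2]>.05)&(d>0)]; u=np.array([.2,.98,0]); s=q@u
    print(n,'fin top',[np.percentile(q[(s>=x)&(s<x+.01),2],95).round(4) for x in np.arange(s.min(),s.max()-.008,.01)] if len(q) else 0)
    out.append(cv2.resize(p[a:b,c0:c1],None,fx=1.7,fy=1.7,interpolation=2))
    for t in('spacer','lens','collar'):
        for o in bot.trace(t,n): print(t,round(o['score'],2),np.median(w[o['pixels']&(d>0)],0).round(3))
cv2.imwrite('pics/fin.png',np.vstack(out)[...,::-1])
E
```

```text
top fin top [np.float64(0.0863), np.float64(0.087), np.float64(0.0876), np.float64(0.0865), np.float64(0.0878)]
lens 0.61 [ 0.513 -0.105  0.076]
collar 0.57 [ 0.518 -0.078  0.09 ]
side fin top [np.float64(0.0848), np.float64(0.0846), np.float64(0.0842), np.float64(0.0854)]
```

View pics/fin.png

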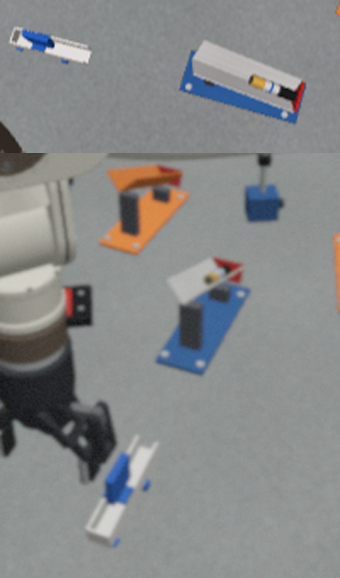

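The empty tray stands level at (50,45) with its fin top at an even height. Brass (257,83), lens (272,88) and black (288,93) lie in line against the stop.

```bash
python3 -c "
from workcell import bot
print(bot.job_done())"
```

```text
the job is handed in; nothing more can be done
None
```

I handed the job in at about 22.5 s on the robot's clock: the spacer, lens cell and collar lie in that order along the fold against the red stop, and the empty tray stands upright and released on the bench; no verdict was returned.

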